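# Lock the depth barrel of the tag press

### The job

Lock the depth setting of the small tag press: drop the loose steel holding key into the slot across the top of the barrel and between the two pins behind it, so that the barrel cannot turn. With the key in place, turn the knurled lock ring clockwise (seen from above) until it bites and is hand-tight, about 0.45 Nm, without wrenching it further and without letting the barrel lose its setting; then lift the key out and lay it flat on the table, clear of the press. Work gently and do not disturb the other things.

Things in the scene. Friction and masses are not known exactly. Their poses are not given: they have to be found in the camera images.
- tag_press: Grey cast bench press, fixed; base plate 175 x 100 x 12 mm, head 60 mm wide (x -34 to 111 mm), its top at z = 120 mm. Origin on the table, on the vertical axis of barrel and lock ring; x points from that axis to the column and the two pins, y left, z up. The steel barrel stands on the head. A low hand lever on the left (y to 55 mm, z below 75 mm) plays no part.
- ring_centre (a point): Centre of the knurled dark steel lock ring, on the press's axis, 142 mm above the table; z up, x to the pins (it does not turn with the ring). Ring 57 mm in diameter, 22 mm high, round the barrel's foot, underside 11 mm above the head. Clockwise from above tightens: first a stiff run (0.1 Nm) of 0.4 to 0.9 rad, unseen and different each time, then it bites. An unheld barrel (0.04 Nm) turns with it.
- pin_fork (a point): Midpoint between the two upright pins, at the height of the top of their block (156 mm above the table), 66 mm from the barrel's axis; axes as the press. The block is 24 (x) x 44 mm (y). Pins of 10 mm diameter at y = +13.1 and -13.1 mm (16.2 mm free between them), domed tops 24 mm above the block.
- crown_slot (a point): Centre of the floor of the slot across the top of the barrel, on the barrel's axis, 156 mm above the table. x runs along the slot (towards the pins), z up. The slot is 16.2 mm wide, 12 mm deep, 33.5 mm long, open at both ends; the barrel's crown is 40 mm across and stands above the lock ring. The slot floor is level with the top of the pin block.
- barrel (a joint): Turn of the barrel from its setting, rad, positive clockwise from above; 0 when its slot points exactly between the pins. Starts within 0.04; the seated key's play lets it turn by up to 0.13; its setting is lost beyond 0.17 (10 degrees).
- holding_key: Loose steel key: a bar 104 long (x) x 14 wide (y) x 12 mm high (z) with rounded edges and on its middle an upright grip tab 34 long x 10 thick (y) x 18 mm high, top 30 mm above the underside. 0.14 kg. Origin at the centre of the underside. Both ends alike. Seated, it lies along the press's x, origin 32 mm (within 16) from the barrel axis towards the pins, underside 156 mm above the table on slot floor and pin block.
- spring_washer (a joint): How far the spring washer under the lock ring has been wound up by the tightened ring, rad: 0 until the ring bites, and it stays where it is when the ring is let go. It starts to wind at 0.3 Nm on the ring and then takes 1 Nm per rad more: 0.05 at 0.35 Nm (just tight enough), 0.15 at 0.45 Nm, 0.26 at 0.56 Nm (too tight).
- match_box: Bystander: dark box of long matches, 120 x 50 x 40 mm, origin at the centre of its underside.
- price_card: Bystander: small brown card in a wooden foot, 20 x 75 x 61 mm, origin at the centre of its underside.
- soap_0: Bystander: wrapped pink soap bar, 53 x 78 x 25 mm, origin at the centre of its underside.
- balm_tin_0: Bystander: round tin, 54 mm across, 21 mm high, origin at the centre of its underside.
- soap_1: Bystander: wrapped green soap bar, 53 x 78 x 25 mm, origin at the centre of its underside.
There are look-alikes about, which are no part of the job. There is more than one size of the tag_press; the one meant has the size given above.

How it is judged (in metres and radians):
On the way, in this order (a step that is already met when the one before it is completed fails the run):
1. the key is seated in the barrel's slot and between the pins (z of holding_key in the frame of tag_press between 0.15 and 0.16 m and x of holding_key in the frame of tag_press between 0.016 and 0.048 m and y of holding_key in the frame of tag_press between -0.005 and 0.005 m and angle between the x axis of holding_key and the x axis of tag_press, either way round below 0.15 rad), for 0.2 s.
2. with the key seated, the lock ring bites and is tight (washer wound 0.05 rad or more) (all of step 1 and value of joint spring_washer above 0.05 rad), for 0.2 s.
At the end, for the whole second after the job is handed in: The lock ring is tight (washer wound 0.05 to 0.26 rad, 0.35 to 0.56 Nm), the barrel is within 0.17 rad (10 degrees) of its setting, and the key lies flat, tab up, at rest on the table, not touching the press (value of joint spring_washer between 0.05 and 0.26 rad and value of joint barrel between -0.17 and 0.17 rad and height (world z) of holding_key below 0.006 m and angle between holding_key's own z axis and vertical below 0.1 rad and contact force between holding_key and tag_press below 0.1 N and linear speed of holding_key below 0.02 m/s).
It fails at once if the ring is overtightened (washer wound more than 0.26 rad) (value of joint spring_washer above 0.26 rad).
It fails at once if the barrel is turned more than 0.17 rad from its setting (value of joint barrel above 0.17 rad or value of joint barrel below -0.17 rad).
It fails at once if the key is forced against the press (more than 50 N) (contact force between holding_key and tag_press above 50 N).
It fails at once if a bystander is moved more than 3 cm (distance of any of match_box, price_card, soap_0, balm_tin_0, soap_1 from where it was at the start of the episode above 0.03 m).
It also fails if it takes over 72 s, if anything falls off the work surface, if the arm or the gripper's body presses on something with over 40 N, if the wrist force passes 120 N, or if a joint passes its speed limit or range.

### The arm

A 6-joint arm with a two-finger parallel gripper is mounted at the origin on a cart in front of the work surface, level with it; the furniture and walls round the work are solid. World frame = base frame: x ahead of the robot, y to its left, z up, the work surface at z = 0. Lengths are in mm, angles in rad, forces in N, time in s.
With the tool pointing down it reaches from about 275 to 750 mm from the base axis. Payload 10.2 kg.
Tool frame: the origin (TCP) lies between the finger pads; the fingertips stand 17 mm ahead of it and the grasp point (between the pads) lies 2 mm behind it (tips_ahead is the distance from the TCP to the fingertips, in mm); z points along the fingers, y is the line along which they close (so a half turn about z gives the same grasp; the last joint's range is limited). The gripper opens to 85 mm and grips with 20 to 120 N. Pads are 22 mm wide; open, the fingers measure 114 mm over their backs; the gripper's body (76 mm by 85 mm) begins 54 mm behind the grasp point. The pads swing forward as they close: fully open they stand 13 mm farther back than shut.
Start: joints at [1.018, 0.313, 1.498, -0, 1.331, -0.223], TCP at [170.036, 496.708, 248.294] pointing down, gripper open.
Joint ranges: [-2.94, 2.94], [-0.97, 2.17], [0.19, 2.56], [-1.23, 4.37], [0.02, 3.11], [-2.88, 2.88]. Speed limits (rad/s): [2.39, 2.39, 3.01, 3.14, 3.14, 3.14].

### API

Orientations are given as a unit quaternion [w, x, y, z].
In Python, from rig import sense, capture, finish_job, boxes_of, tips_ahead gives the robot as it stands.
- The arm moves only by the tool drive_tool, never from a script. Its argument "commands" is text: rows parted by semicolons, each of 7 numbers parted by spaces: the shift along the world's x, y, z in units of 0.1 m (1.0 is 0.1 m), then the turn, a rotation vector about the world's x, y, z in units of pi/4 rad (1.0 is pi/4 rad), then the opening in per cent of the stroke, from 0 (shut) to 100 (fully open). A call has 1 to 20 rows; each row shifts and turns the commanded pose from where the row before left it; what a row does not reach is not made up. A row lasts 1/12 s, in which the tool goes at most 41.7 mm and 7.16 degrees, less where a joint would pass 70% of its speed; a pose out of reach is approached as far as the arm can. A call with a number of a shift or a turn outside -1 to 1 is refused whole. A call with a gripper value outside its range is refused whole. The fingers move at their own pace and stop on an object; "force" is the grip in N (left out, the last holds). Time passes only in rows, so rows that do not move let the fingers close. It gives the time, the measured TCP pose, the force, the opening and the grip force at its end, in the units of the state.
- sense(): the state, without advancing time (a new reading comes with each control period).
- capture(name): name is "side" or "top" or "wrist"; returns a dict with "pixels" (480x640x3 uint8, blue, green, red), "fov_y" (degrees; the focal length in pixels is half the picture's height over the tangent of half this angle, whatever the lens; pixels are square), "cx", "cy" (the principal point, pixels), "position" and "attitude" of the camera in the world; the wrist camera has in their place "tool_from_camera" (4x4, takes a point from camera to tool coordinates, whose origin is the TCP and whose axes are the flange's). Camera axes: x right, y down, z forward; pixel columns grow to the right and rows downward; lengths in mm; the calibration is good to about 2 mm. A picture is of the moment at which its call begins: read the wrist's pose just before it. There is no depth.
- finish_job(): hands the job in; it is judged then, once.
Trained networks look in a picture, given as the dict that the camera call returned (one of the last four; its "shot" number tells which), for a name from the list of things; names that differ only in an ending like _2 or _b are one class to them, and where a whole thing is asked for, a point or a joint stands for the part that bears it (a point fixed in the world has none). Each returns a list of dicts, best first, with "confidence" (0 to 1); they miss things now and then, are a little off and sometimes report something else, mostly with a low value. They report only what shows in the picture. A call takes as long as a camera call. They do not tell look-alikes from the thing itself.
- boxes_of(picture, name): "position" ([column, row] in pixels, amid what is visible of it).
The state is a dict: "time_s": time; "joints": joint angles; "dq": joint speeds; "tau": joint torques, N m; "eef_pos": TCP position; "ee_rot": TCP orientation; "force": force on the tool from outside, world axes, zero at the start; "wrist_torque": the same for the moment, N m; "grip_width": opening from 0.0 (shut) to 1.0 (fully open); "grip_force": force on a finger pad.
Only numpy, scipy, OpenCV 4.12 (cv2) and the standard library are available. Lean on these libraries where they do the work, as an engineer would, in place of code of your own. Each camera call takes 0.05 s, during which the arm holds its last target. There are 200 camera calls.

## Working session

There is one attempt and no reset: what is moved stays moved. The work goes in short steps, Python scripts to look and compute and a tool call to move; the robot and the scene stay as the last step left them, time stands still between calls to the robot, and variables do not carry over. Pictures are saved under pics/ and viewed, at most 10 in all, crops included, and the job is handed in when it is done.

Besides the shell and the picture viewer there is one more tool, called by a JSON object that holds its "op" and its "data". drive_tool: Moves the arm, as the interface text tells. Shifts and turns lie within -1 to 1; 1 stands for 0.1 m of shift or pi/4 rad of turn. Its arguments: {"type":"object","properties":{"commands":{"type":"string"},"force":{"type":"number"}},"required":["commands"]}

```bash
mkdir -p pics; ls; cat > h.py <<'E'
from rig import *
import numpy as np, cv2
from scipy.spatial.transform import Rotation as R
def rot(a):
    a=np.array(a,float)
    return a if a.shape==(3,3) else R.from_quat(a[[1,2,3,0]]).as_matrix()
def cam(p,s=None):
    f=240/np.tan(np.radians(p['fov_y'])/2)
    if 'position' in p: return f,rot(p['attitude']),np.array(p['position'],float)
    T=np.array(p['tool_from_camera']); Rt=rot(s['ee_rot'])
    return f,Rt@T[:3,:3],Rt@T[:3,3]+np.array(s['eef_pos'])
def ray(p,uv,z,s=None):
    f,A,c=cam(p,s); d=A@np.array([(uv[0]-p['cx'])/f,(uv[1]-p['cy'])/f,1])
    return c+d*(z-c[2])/d[2]
def proj(p,X,s=None):
    f,A,c=cam(p,s); q=(np.atleast_2d(X)-c)@A
    return np.c_[p['cx']+f*q[:,0]/q[:,2],p['cy']+f*q[:,1]/q[:,2]]
E
cat > a.py <<'E'
from h import *
np.set_printoptions(precision=1,suppress=True)
H=dict(tag_press=80,ring_centre=142,pin_fork=165,crown_slot=160,holding_key=15,match_box=20,price_card=30,soap_0=12,balm_tin_0=10)
print(sense())
for c in ('top','side'):
    p=capture(c); cv2.imwrite(f'pics/{c}0.png',p['pixels']); print(c,p['position'],p['fov_y'],p['attitude'])
    for n,z in H.items():
        for b in boxes_of(p,n): print(n,np.array(b['position']),round(b['confidence'],2),ray(p,b['position'],z))
E
python3 a.py
```

```text
pics
{'time_s': 0.0, 'joints': array([ 1. ,  0.3,  1.5,  0. ,  1.3, -0.2]), 'dq': array([ 0., -0., -0.,  0., -0.,  0.]), 'tau': array([ -0. , -41.2, -26. ,  -0. ,   0. ,  -0. ]), 'eef_pos': array([169.9, 496.5, 247.7]), 'ee_rot': array([-0. ,  0.2,  1. , -0. ]), 'force': array([ 0.4, -0.3,  0.4]), 'wrist_torque': array([ 0., -0.,  0.]), 'grip_force': 0.0, 'grip_width': 0.999994122967374}
top [ 384.3   40.2 1288.4] 45.434349942568346 [-0.   0.7 -0.7  0. ]
tag_press [177.6 273.1] 0.82 [409.9 366.6  80. ]
ring_centre [367.3 229.7] 0.73 [500.3 -30.3 142. ]
ring_centre [178.2 274. ] 0.56 [406.8 348.6 142. ]
ring_centre [372.5 242.9] 0.51 [473.8 -40.8 142. ]
pin_fork [175.4 272.7] 0.67 [408.8 348.1 165. ]
pin_fork [367.4 231.4] 0.62 [494.6 -29.1 165. ]
crown_slot [168.9 281.2] 0.79 [392.  361.8 160. ]
crown_slot [363.2 232.7] 0.68 [492.4 -21.1 160. ]
crown_slot [372.5 244. ] 0.67 [470.3 -39.5 160. ]
holding_key [237.2 259.4] 0.74 [443.5 251.3  15. ]
match_box [466.8 248.7] 0.61 [ 472.9 -256.6   20. ]
soap_0 [231.2 188.1] 0.84 [604.8 269.5  12. ]
soap_0 [404.4 305.9] 0.63 [ 345.6 -120.7   1
[... 316 characters left out ...]
 ]
ring_centre [307.1 252.1] 0.61 [499.5 160.9 142. ]
pin_fork [356.7 380.2] 0.66 [429.8 544.5 165. ]
pin_fork [308.9 251.3] 0.65 [494.  207.2 165. ]
crown_slot [322.2 213. ] 0.9 [473.2   5.1 160. ]
crown_slot [373.3 342.2] 0.78 [405.  466.9 160. ]
holding_key [334.1 341.6] 0.94 [451.9 260.   15. ]
holding_key [309.2 251.9] 0.6 [ 508.3 -113.4   15. ]
match_box [343.  222.7] 0.61 [ 420.6 -292.8   20. ]
price_card [255.9 235.3] 0.47 [ 647.8 -185.5   30. ]
soap_0 [376.4 250.9] 0.83 [ 343.5 -122.3   12. ]
soap_0 [245.9 347.7] 0.67 [605.2 272.9  12. ]
soap_0 [310.2 251.8] 0.58 [ 506.1 -120.4   12. ]
soap_0 [340.2 222.8] 0.18 [ 427.9 -312.5   12. ]
balm_tin_0 [377.9 302.3] 0.71 [362.3 119.2  10. ]
```

View pics/top0.png

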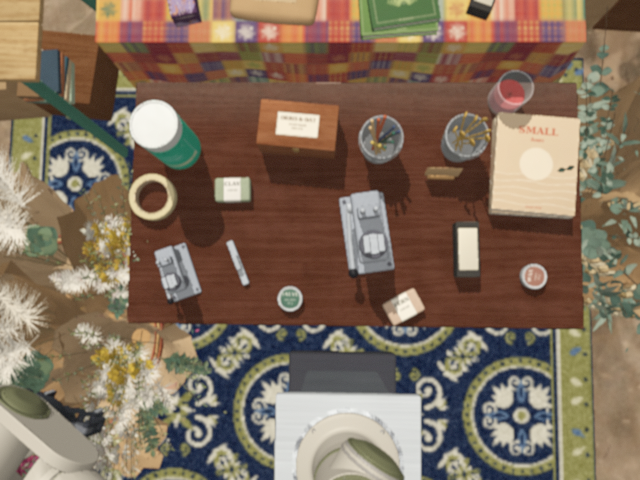

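View pics/side0.png

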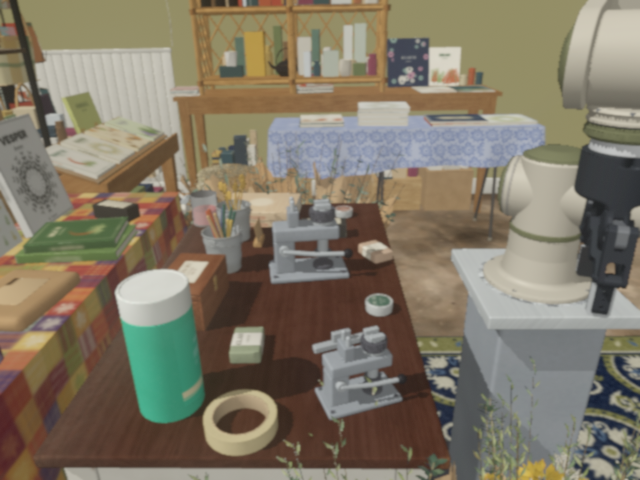

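There are two presses, at top-view pixels (368,232) and (178,273). The base is about 81 x 44 px for the middle one, which at 0.445 px/mm is ~180 x 99 mm. The left one is about 58 x 31 px, or ~130 x 70 mm. So the middle one fits the 175 x 100 mm plate. The only key is at (237,262), 46 px = 104 mm long. I'll confirm with an enlarged crop and overlay.

```bash
cat > b.py <<'E'
from h import *
np.set_printoptions(precision=1,suppress=True)
p=capture('top'); im=p['pixels']
# key pose from bright pixels
k=im[232:295,220:255]; g=k.max(2)>130
ys,xs=np.nonzero(g); r=cv2.minAreaRect(np.c_[xs+220,ys+232].astype(np.float32)); print('key rect',r)
b=cv2.boxPoints(r); W=np.array([ray(p,q,15) for q in b]); print(W,W.mean(0))
S=6; x0,y0=325,175
cr=cv2.resize(im[y0:y0+100,x0:x0+90],None,fx=S,fy=S,interpolation=cv2.INTER_CUBIC)
o=np.array([470,-40.]);a=np.arctan2(-22+45,80) if 0 else 0.13
def P(x,y,z): 
    c,s=np.cos(a),np.sin(a); return [o[0]+c*x-s*y,o[1]+s*x+c*y,z]
def draw(pts,col):
    q=(proj(p,np.array([P(*t) for t in pts]))-[x0,y0]+.5)*S; cv2.polylines(cr,[q.astype(np.int32)],True,col,1)
t=np.linspace(0,6.28,40)
draw([(20*np.cos(i),20*np.sin(i),168) for i in t],(0,0,255))
draw([(28.5*np.cos(i),28.5*np.sin(i),153) for i in t],(0,255,0))
for s in(1,-1): draw([(66+5*np.cos(i),s*13.1+5*np.sin(i),178) for i in t],(255,0,0))
draw([(-34,30,120),(111,30,120),(111,-30,120),(-34,-30,120)],(0,255,255))
cv2.imwrite('pics/crop1.png',cr)
E
python3 b.py
```

```text
key rect ((237.00904846191406, 262.1900634765625), (47.169898986816406, 7.641043186187744), 68.83873748779297)
[[483.1 279.9  15. ]
 [489.5 264.   15. ]
 [391.8 223.4  15. ]
 [385.5 239.2  15. ]] [437.4 251.6  15. ]
```

View pics/crop1.png

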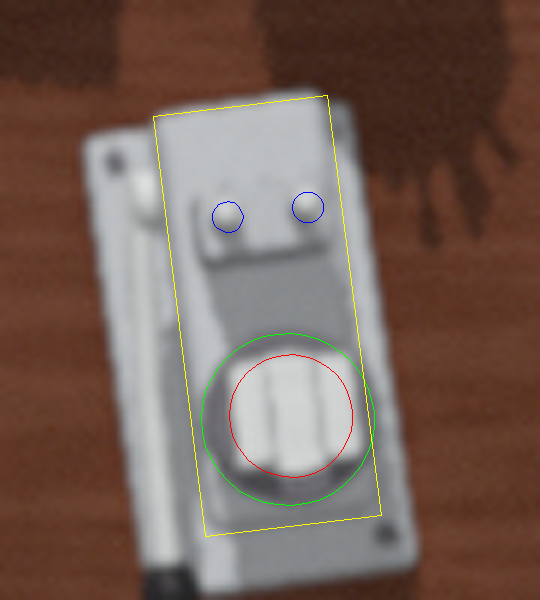

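The overlay fits the middle press: head outline, ring, crown and pins all line up. Its axis is at about (471,-41) with yaw about 0.13. The key is at (437,252) with yaw 0.39.

{"op": "drive_tool", "data": {"commands": "0.19 -0.175 0 0 0 0.131 60;0.19 -0.175 0 0 0 0.131 60;0.19 -0.175 0 0 0 0.131 60;0.19 -0.175 0 0 0 0.131 60;0.19 -0.175 0 0 0 0.131 60;0.19 -0.175 0 0 0 0.131 60;0.19 -0.175 0 0 0 0.131 60;0.19 -0.175 0 0 0 0 60;0.19 -0.175 0 0 0 0 60;0.19 -0.175 0 0 0 0 60;0.19 -0.175 0 0 0 0 60;0.19 -0.175 -0.2 0 0 0 60;0.19 -0.175 -0.2 0 0 0 60;0.2 -0.17 -0.2 0 0 0 60;0 0 -0.2 0 0 0 60;0 0 0 0 0 0 60;0 0 0 0 0 0 60", "force": 40}}

```text
time_s: 2.52
eef_pos: [436.7, 252.2, 168.2]
ee_rot: [-0.001, -0.194, 0.981, -0.0]
force: [-0.2, 0.3, 0.6]
grip_width: 0.6
grip_force: 0.0
```

```bash
cat > d.py <<'E'
from h import *
np.set_printoptions(precision=3,suppress=True)
s=sense(); M=rot(s['ee_rot']); print('tooly yaw',np.arctan2(M[1,1],M[0,1]), s['eef_pos'],s['grip_width'])
p=capture('wrist'); im=p['pixels'].copy()
print([ (b['position'],b['confidence']) for b in boxes_of(p,'holding_key')])
o=np.array([437.4,251.6]);a=.394
def draw(pts,col):
    c,n=np.cos(a),np.sin(a)
    X=np.array([[o[0]+c*x-n*y,o[1]+n*x+c*y,z] for x,y,z in pts])
    cv2.polylines(im,[proj(p,X,s).astype(np.int32)],True,col,1)
draw([(-52,-7,12),(52,-7,12),(52,7,12),(-52,7,12)],(0,255,255))
draw([(-17,-5,30),(17,-5,30),(17,5,30),(-17,5,30)],(0,0,255))
cv2.imwrite('pics/w1.png',im)
E
python3 d.py
```

```text
tooly yaw 1.9609798302616523 [436.715 252.19  168.197] 0.6002437931791235
[([313.5, 223.1], 0.55)]
```

View pics/w1.png

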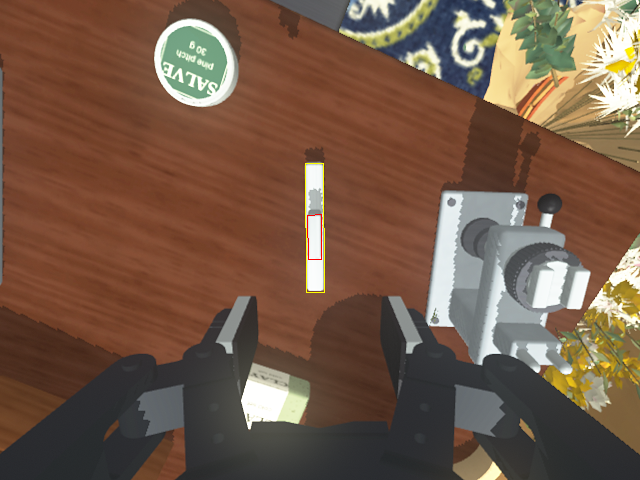

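{"op": "drive_tool", "data": {"commands": "0 0 -0.2 0 0 0 50;0 0 -0.2 0 0 0 40;0 0 -0.2 0 0 0 40;0 0 -0.2 0 0 0 40;0 0 -0.2 0 0 0 40;0 0 -0.2 0 0 0 40;0 0 -0.1 0 0 0 40;0 0 -0.05 0 0 0 40;0 0 0 0 0 0 40;0 0 0 0 0 0 0;0 0 0 0 0 0 0;0 0 0 0 0 0 0;0 0 0 0 0 0 0;0 0 0 0 0 0 0;0 0 0 0 0 0 0", "force": 40}}

```text
time_s: 3.87
eef_pos: [437.8, 252.5, 34.6]
ee_rot: [0.001, -0.194, 0.981, 0.0]
force: [-1.3, -0.4, 7.1]
grip_width: 0.103
grip_force: 40.7
```

{"op": "drive_tool", "data": {"commands": "0 0 0.1 0 0 0 0;0 0 0.2 0 0 0 0;0 0 0.3 0 0 0 0;0 0 0.3 0 0 0 0;0 0 0.3 0 0 0 0;0 0 0.3 0 0 0 0;0 0 0.3 0 0 0 0;0 0 0.3 0 0 0 0;0.096 -0.284 0 0 0 -0.042 0;0.096 -0.284 0 0 0 -0.042 0;0.096 -0.284 0 0 0 -0.042 0;0.096 -0.284 0 0 0 -0.042 0;0.096 -0.284 0 0 0 -0.042 0;0.096 -0.284 0 0 0 -0.042 0;0.096 -0.284 0 0 0 -0.042 0;0.096 -0.284 0 0 0 -0.042 0;0 0 0 0 0 0 0;0 0 0 0 0 0 0;0 0 0 0 0 0 0;0 0 0 0 0 0 0"}}

```text
time_s: 5.53
eef_pos: [513.5, 25.9, 243.7]
ee_rot: [0.0, -0.064, 0.998, 0.0]
force: [0.1, -0.1, -1.7]
grip_width: 0.1
grip_force: 39.7
```

```bash
cat > e.py <<'E'
from h import *
np.set_printoptions(precision=3,suppress=True)
s=sense(); M=rot(s['ee_rot']); print('tooly yaw',np.arctan2(M[1,1],M[0,1]), s['eef_pos'],s['grip_width'],s['force'],s['wrist_torque'])
p=capture('wrist'); np.savez('w2.npz',im=p['pixels']); im=p['pixels'].copy()
for n in('pin_fork','crown_slot'):print(n,[ (b['position'],b['confidence']) for b in boxes_of(p,n)])
o=np.array([471,-41.]);a=.13
def draw(pts,col,o=o,a=a):
    c,n=np.cos(a),np.sin(a)
    X=np.array([[o[0]+c*x-n*y,o[1]+n*x+c*y,z] for x,y,z in pts])
    cv2.polylines(im,[proj(p,X,s).astype(np.int32)],True,col,1)
t=np.linspace(0,6.28,40)
draw([(20*np.cos(i),20*np.sin(i),168) for i in t],(0,0,255))
draw([(28.5*np.cos(i),28.5*np.sin(i),153) for i in t],(0,255,0))
for q in(1,-1):
    draw([(66+5*np.cos(i),q*13.1+5*np.sin(i),176) for i in t],(255,0,0)); draw([(-16,q*8.1,168),(16,q*8.1,168)],(255,0,255))
    draw([(54,q*22,156),(78,q*22,156)],(0,255,255))
e=s['eef_pos']; draw([(-52,-7,e[2]-22.6),(52,-7,e[2]-22.6),(52,7,e[2]-22.6),(-52,7,e[2]-22.6)],(0,255,255),e[:2],np.arctan2(M[1,1],M[0,1])-np.pi/2)
cv2.imwrite('pics/w2.png',im)
E
python3 e.py
```

```text
tooly yaw 1.6986715533324928 [513.451  25.927 243.664] 0.09997753248980142 [ 0.132 -0.133 -1.658] [ 0.021 -0.01  -0.014]
pin_fork [([243.9, 192.7], 0.58)]
crown_slot [([207.6, 172.1], 0.6), ([239.5, 157.4], 0.41)]
```

View pics/w2.png

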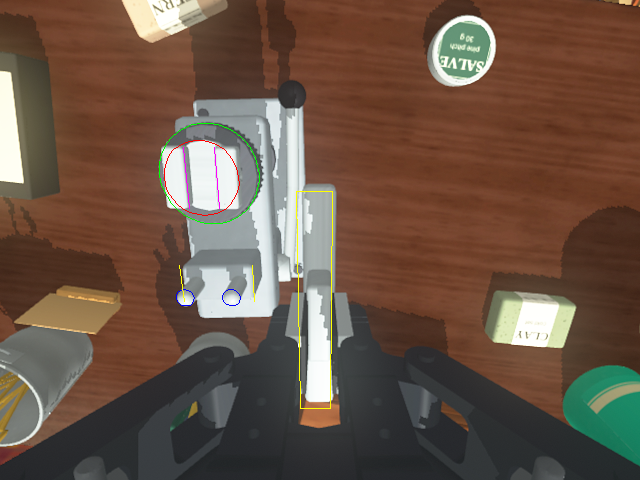

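```bash
python3 -c "
import numpy as np,cv2
im=np.load('w2.npz')['im']
c=cv2.resize(im[130:320,150:350],None,fx=3,fy=3,interpolation=cv2.INTER_CUBIC)
cv2.imwrite('pics/w2c.png',c)"
```

```text
(no output)
```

View pics/w2c.png

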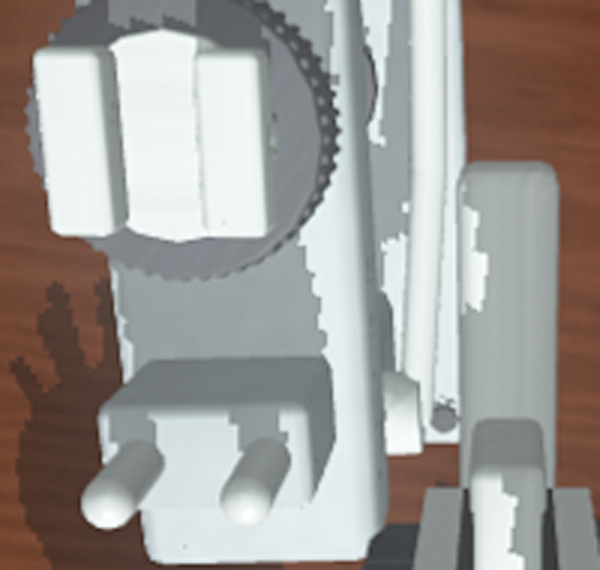

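The crop shows the slot edges at z=168 as image columns 186 and 217 (row 177). The pin domes are at (186.3,296.7) and (232.7,296.0). The held key's bar spans columns 303.3–335.3. Next I'll turn these into positions relative to the key.

```bash
cat > f.py <<'E'
from h import *
np.set_printoptions(precision=2,suppress=True)
s=sense(); p=capture('wrist')
C=ray(p,(201.7,176.7),168,s); L=ray(p,(186.3,296.7),175,s); Q=ray(p,(232.7,296),175,s)
a0=ray(p,(150+150/3,130+50/3),168,s);a1=ray(p,(150+160/3,130+232/3),168,s)
print(C,L,Q,np.linalg.norm(L-Q)); m=(L+Q)/2; d=(m-C)[:2]; print('yaw slot-pins',np.arctan2(d[1],d[0]),np.linalg.norm(d),'slot yaw',np.arctan2(*(a1-a0)[[1,0]]))
zt=s['eef_pos'][2]-22.6
k0=ray(p,(150+508/3,130+200/3),zt,s);k1=ray(p,(150+506.5/3,130+470/3),zt,s); print('key line',k0,k1,np.arctan2(*(k1-k0)[[1,0]]))
e=s['eef_pos']; M=rot(s['ee_rot']); y=np.arctan2(M[1,1],M[0,1])-np.pi/2
print(e,y,'key lateral off',(k0-e)[:2]@[-np.sin(y),np.cos(y)],(k1-e)[:2]@[-np.sin(y),np.cos(y)])
E
python3 f.py
```

```text
[470.08 -41.05 168.  ] [537.9 -45.2 175. ] [534.13 -19.09 175.  ] 26.386662316684024
yaw slot-pins 0.1342781360725034 66.53763164255047 slot yaw 0.09153667886393548
key line [463.82  21.39 220.91] [502.47  26.13 220.91] 0.12208338138602955
[513.6   25.85 243.51] 0.127975750436766 key lateral off 1.9227129189194239 1.693262415810873
```

{"op": "drive_tool", "data": {"commands": "-0.02 -0.1 0 0 0 0 0;-0.02 -0.1 0 0 0 0 0;-0.02 -0.1 0 0 0 0 0;-0.02 -0.1 0 0 0 0 0;-0.02 -0.1 0 0 0 0 0;-0.016 -0.1 0 0 0 0.006 0;0 -0.044 0 0 0 0 0;0 0 -0.06 0 0 0 0;0 0 -0.06 0 0 0 0;0 0 -0.06 0 0 0 0;0 0 -0.06 0 0 0 0;0 0 0 0 0 0 0;0 0 0 0 0 0 0;0 0 0 0 0 0 0"}}

```text
time_s: 6.9
eef_pos: [502.4, -39.2, 219.4]
ee_rot: [0.0, -0.066, 0.998, -0.0]
force: [-0.1, 0.0, -0.5]
grip_width: 0.103
grip_force: 39.7
```

```bash
cat > g.py <<'E'
from h import *
import sys
np.set_printoptions(precision=3,suppress=True)
s=sense(); M=rot(s['ee_rot']); print('yaw',np.arctan2(M[1,1],M[0,1])-np.pi/2, s['eef_pos'],s['grip_width'],s['force'],s['wrist_torque'])
p=capture('wrist'); im=p['pixels']
c=cv2.resize(im[120:320,220:420],None,fx=3,fy=3,interpolation=cv2.INTER_CUBIC)
cv2.imwrite(f'pics/{sys.argv[1]}.png',c)
E
python3 g.py w3
```

```text
yaw 0.13163607047170212 [502.371 -39.219 219.443] 0.1025637097651807 [-0.13   0.011 -0.482] [-0.001 -0.031  0.028]
```

View pics/w3.png

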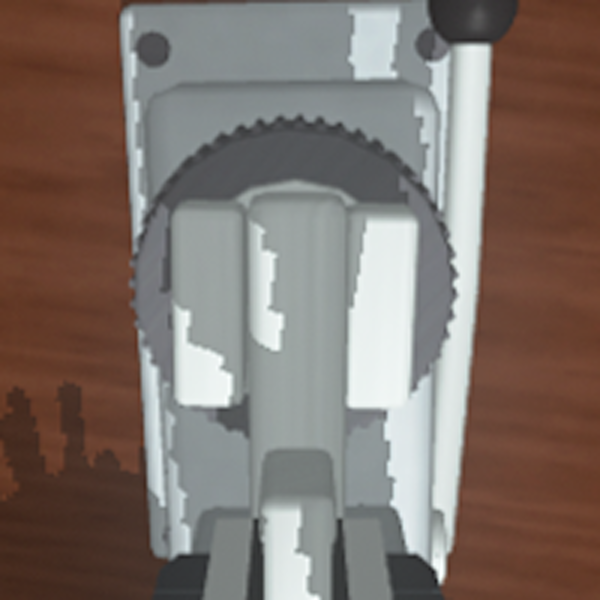

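The key is centred over the slot: key columns 248–344 against slot 245–347 in the crop. It is about 0.3 mm too far +y. Descending carefully.

{"op": "drive_tool", "data": {"commands": "0 -0.003 -0.03 0 0 0 0;0 0 -0.03 0 0 0 0;0 0 -0.03 0 0 0 0;0 0 -0.03 0 0 0 0;0 0 0 0 0 0 0;0 0 0 0 0 0 0"}}

```text
time_s: 7.45
eef_pos: [502.2, -39.7, 207.1]
ee_rot: [-0.0, -0.066, 0.998, 0.0]
force: [0.3, 0.1, -0.7]
grip_width: 0.106
grip_force: 39.7
```

Now 172 mm at the underside and between the pins, with no contact.

{"op": "drive_tool", "data": {"commands": "0 0 -0.02 0 0 0 0;0 0 -0.02 0 0 0 0;0 0 -0.02 0 0 0 0;0 0 0 0 0 0 0;0 0 0 0 0 0 0"}}

```text
time_s: 7.87
eef_pos: [502.2, -39.7, 201.2]
ee_rot: [-0.0, -0.066, 0.998, 0.0]
force: [-0.6, -0.7, -1.4]
grip_width: 0.104
grip_force: 39.7
```

{"op": "drive_tool", "data": {"commands": "0 0 -0.02 0 0 0 0;0 0 -0.02 0 0 0 0;0 0 -0.02 0 0 0 0;0 0 -0.02 0 0 0 0;0 0 0 0 0 0 0;0 0 0 0 0 0 0"}}

```text
time_s: 8.37
eef_pos: [502.2, -39.7, 193.2]
ee_rot: [-0.0, -0.066, 0.998, 0.0]
force: [-0.0, 0.1, -1.0]
grip_width: 0.104
grip_force: 39.7
```

{"op": "drive_tool", "data": {"commands": "0 0 -0.02 0 0 0 0;0 0 -0.005 0 0 0 0;0 0 0 0 0 0 0;0 0 0 0 0 0 10;0 0 0 0 0 0 20;0 0 0 0 0 0 35;0 0 0 0 0 0 35;0 0 0 0 0 0 35;0 0 0 0 0 0 35"}}

```text
time_s: 9.12
eef_pos: [502.3, -39.7, 190.9]
ee_rot: [0.0, -0.066, 0.998, -0.0]
force: [0.3, -0.3, 0.1]
grip_width: 0.354
grip_force: 0.0
```

{"op": "drive_tool", "data": {"commands": "0 0 0.1 0 0 0 35;0 0 0.2 0 0 0 35;0 0 0.3 0 0 0 60;0 0 0.3 0 0 0 100;0 0 0 0 0 0 100;0 0 0 0 0 0 100;0 0 0 0 0 0 100"}}

```text
time_s: 9.7
eef_pos: [502.0, -39.6, 280.5]
ee_rot: [-0.0, -0.066, 0.998, 0.0]
force: [-0.6, 0.1, -0.2]
grip_width: 1.0
grip_force: 0.0
```

```bash
cat > i.py <<'E'
from h import *
np.set_printoptions(precision=3,suppress=True)
s=sense(); M=rot(s['ee_rot']); print('yaw',np.arctan2(M[1,1],M[0,1])-np.pi/2, s['eef_pos'],s['grip_width'],s['joints'],s['force'],s['wrist_torque'])
p=capture('wrist'); im=p['pixels'].copy()
o=np.array([470.5,-43.9]);a=.132
def draw(pts,col):
    c,n=np.cos(a),np.sin(a)
    X=np.array([[o[0]+c*x-n*y,o[1]+n*x+c*y,z] for x,y,z in pts])
    cv2.polylines(im,[proj(p,X,s).astype(np.int32)],True,col,1)
t=np.linspace(0,6.28,60)
draw([(28.5*np.cos(i),28.5*np.sin(i),153) for i in t],(0,255,0))
draw([(-20,-7,168),(84,-7,168),(84,7,168),(-20,7,168)],(0,255,255))
c=cv2.resize(im[100:350,180:460],None,fx=2.4,fy=2.4,interpolation=cv2.INTER_CUBIC)
cv2.imwrite('pics/w4.png',c)
E
python3 i.py
```

```text
yaw 0.13122252223562492 [501.985 -39.619 280.521] 0.9999150336019336 [-0.312  0.243  1.505 -0.     1.394 -2.014] [-0.627  0.132 -0.154] [ 0.006 -0.06   0.021]
```

View pics/w4.png

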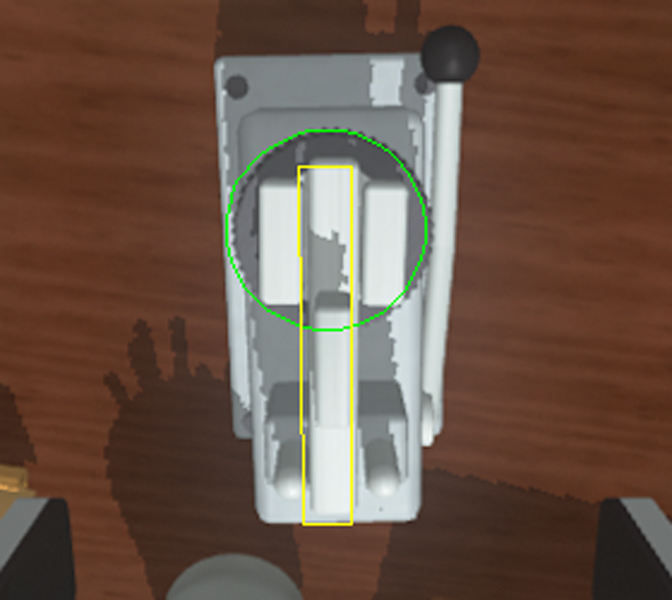

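The key is seated along the slot and between the pins. In this crop the ring fits my axis estimate apart from the known ~1.2 mm camera offset. Next, over to the ring with the tool turned +0.65.

{"op": "drive_tool", "data": {"commands": "-0.045 -0.006 0 0 0 0.118 100;-0.045 -0.006 0 0 0 0.118 100;-0.045 -0.006 0 0 0 0.118 100;-0.045 -0.006 0 0 0 0.118 100;-0.045 -0.006 0 0 0 0.118 100;-0.045 -0.007 0 0 0 0.118 100;-0.045 -0.006 0 0 0 0.12 100;0 0 -0.15 0 0 0 100;0 0 -0.2 0 0 0 100;0 0 -0.2 0 0 0 100;0 0 -0.2 0 0 0 100;0 0 -0.15 0 0 0 100;0 0 -0.15 0 0 0 100;0 0 -0.15 0 0 0 100;0 0 -0.1 0 0 0 100;0 0 -0.03 0 0 0 100;0 0 0 0 0 0 100;0 0 0 0 0 0 100"}}

```text
time_s: 11.25
eef_pos: [470.7, -44.0, 147.9]
ee_rot: [-0.0, -0.381, 0.925, 0.0]
force: [0.1, -0.4, -0.8]
grip_width: 1.0
grip_force: 0.0
```

{"op": "drive_tool", "data": {"commands": "0 0 0 0 0 0 75;0 0 0 0 0 0 70;0 0 0 0 0 0 60;0 0 0 0 0 0 50;0 0 0 0 0 0 40;0 0 0 0 0 0 40;0 0 0 0 0 0 40", "force": 35}}

```text
time_s: 11.83
eef_pos: [471.5, -44.5, 148.7]
ee_rot: [0.001, -0.381, 0.925, -0.001]
force: [2.4, -2.9, 6.3]
grip_width: 0.654
grip_force: 37.2
```

```bash
cat > t.py <<'E'
from h import *
np.set_printoptions(precision=3,suppress=True)
s=sense(); M=rot(s['ee_rot']); print('yaw',round(np.arctan2(M[1,1],M[0,1])-np.pi/2,4), s['eef_pos'],s['force'],'T',s['wrist_torque'],'tau6',s['tau'][5],s['grip_width'],s['grip_force'])
E
python3 t.py
```

```text
yaw 0.7815 [471.488 -44.482 148.71 ] [ 2.431 -2.88   6.265] T [-0.328 -0.091  0.032] tau6 0.02273615507874638 0.6542738284533973 37.18048274517059
```

{"op": "drive_tool", "data": {"commands": "0 0 0 0 0 -0.05 40;0 0 0 0 0 -0.05 40;0 0 0 0 0 -0.05 40;0 0 0 0 0 -0.05 40;0 0 0 0 0 -0.05 40;0 0 0 0 0 0 40"}}

```text
time_s: 12.33
eef_pos: [471.4, -44.3, 148.7]
ee_rot: [0.001, -0.287, 0.958, -0.001]
force: [1.4, -3.1, 6.7]
grip_width: 0.65
grip_force: 37.3
```

```bash
python3 t.py
```

```text
yaw 0.583 [471.384 -44.34  148.696] [ 1.423 -3.071  6.696] T [-0.06  -0.083 -0.027] tau6 0.4816071689128876 0.6496821511954167 37.25175976753235
```

{"op": "drive_tool", "data": {"commands": "0 0 0 0 0 -0.05 40;0 0 0 0 0 -0.05 40;0 0 0 0 0 -0.05 40"}}

```text
time_s: 12.58
eef_pos: [471.3, -44.3, 148.7]
ee_rot: [0.001, -0.231, 0.973, -0.001]
force: [0.2, -1.7, 7.6]
grip_width: 0.655
grip_force: 37.3
```

```bash
python3 t.py
```

```text
yaw 0.4655 [471.33  -44.263 148.661] [ 0.225 -1.707  7.577] T [ 0.014 -0.018  0.104] tau6 -0.5250061489641666 0.6546027690222901 37.261537313461304
```

{"op": "drive_tool", "data": {"commands": "0 0 0 0 0 -0.05 40;0 0 0 0 0 -0.05 40"}}

```text
time_s: 12.75
eef_pos: [471.3, -44.2, 148.7]
ee_rot: [0.001, -0.192, 0.981, -0.0]
force: [1.0, -1.6, 7.0]
grip_width: 0.653
grip_force: 37.3
```

```bash
python3 t.py
```

```text
yaw 0.387 [471.309 -44.191 148.668] [ 0.984 -1.638  7.028] T [ 0.105 -0.066  0.096] tau6 -0.5181686952710152 0.6528078535955986 37.29341804981232
```

{"op": "drive_tool", "data": {"commands": "0 0 0 0 0 -0.05 40;0 0 0 0 0 -0.05 40"}}

```text
time_s: 12.92
eef_pos: [471.3, -44.1, 148.7]
ee_rot: [0.001, -0.154, 0.988, -0.0]
force: [0.7, -1.0, 6.8]
grip_width: 0.654
grip_force: 37.3
```

```bash
python3 t.py
```

```text
yaw 0.3084 [471.293 -44.114 148.684] [ 0.659 -0.962  6.812] T [ 0.171 -0.053  0.132] tau6 -0.5174597539007664 0.6543225085600833 37.30673968791962
```

{"op": "drive_tool", "data": {"commands": "0 0 0 0 0 -0.05 40;0 0 0 0 0 -0.05 40"}}

```text
time_s: 13.08
eef_pos: [471.3, -44.0, 148.7]
ee_rot: [0.001, -0.115, 0.993, -0.0]
force: [1.3, -0.1, 7.9]
grip_width: 0.651
grip_force: 37.3
```

```bash
python3 t.py
```

```text
yaw 0.2299 [471.281 -44.037 148.662] [ 1.277 -0.054  7.943] T [ 0.235 -0.087  0.097] tau6 -0.5168653093278408 0.6509433843641695 37.317134141922
```

{"op": "drive_tool", "data": {"commands": "0 0 0 0 0 -0.05 40;0 0 0 0 0 -0.05 40"}}

```text
time_s: 13.25
eef_pos: [471.3, -44.0, 148.7]
ee_rot: [0.001, -0.076, 0.997, -0.0]
force: [1.0, 0.3, 7.6]
grip_width: 0.652
grip_force: 37.3
```

```bash
python3 t.py
```

```text
yaw 0.1513 [471.271 -43.978 148.668] [0.954 0.311 7.602] T [ 0.299 -0.074  0.184] tau6 -0.516133401542902 0.6522357919167142 37.32609450817108
```

{"op": "drive_tool", "data": {"commands": "0 0 0 0 0 -0.05 40"}}

```text
time_s: 13.33
eef_pos: [471.2, -43.9, 148.7]
ee_rot: [0.001, -0.056, 0.998, -0.0]
force: [0.7, 0.3, 8.3]
grip_width: 0.652
grip_force: 37.3
```

```bash
python3 t.py
```

```text
yaw 0.112 [471.244 -43.926 148.663] [0.746 0.291 8.298] T [ 0.33  -0.046  0.149] tau6 -0.5157624743878841 0.6522843825974678 37.32972264289856
```

Still on the run (about 0.1 Nm plus noise). Turned 0.67 so far.

{"op": "drive_tool", "data": {"commands": "0 0 0 0 0 -0.05 40;0 0 0 0 0 -0.05 40"}}

```text
time_s: 13.5
eef_pos: [471.3, -43.8, 148.7]
ee_rot: [0.001, -0.017, 1.0, 0.0]
force: [-0.1, 0.7, 7.0]
grip_width: 0.658
grip_force: 37.3
```

```bash
python3 t.py
```

```text
yaw 0.0336 [471.265 -43.829 148.665] [-0.148  0.671  7.007] T [ 0.424 -0.094  0.104] tau6 -0.5149847455322742 0.6577028405272812 37.33562171459198
```

{"op": "drive_tool", "data": {"commands": "0 0 0 0 0 -0.05 40;0 0 0 0 0 -0.05 40"}}

```text
time_s: 13.67
eef_pos: [471.3, -43.8, 148.7]
ee_rot: [0.001, 0.023, 1.0, 0.0]
force: [0.3, 1.3, 8.3]
grip_width: 0.654
grip_force: 37.3
```

```bash
python3 t.py
```

```text
yaw -0.045 [471.274 -43.794 148.678] [0.308 1.325 8.296] T [ 0.459 -0.14   0.084] tau6 -0.5142317153513432 0.6541452270764317 37.33989179134369
```

{"op": "drive_tool", "data": {"commands": "0 0 0 0 0 -0.05 40;0 0 0 0 0 -0.05 40"}}

```text
time_s: 13.83
eef_pos: [471.3, -43.7, 148.7]
ee_rot: [0.001, 0.062, 0.998, 0.0]
force: [0.5, 2.3, 7.9]
grip_width: 0.651
grip_force: 37.3
```

```bash
python3 t.py
```

```text
yaw -0.1236 [471.293 -43.732 148.68 ] [0.541 2.349 7.943] T [ 0.498 -0.117  0.114] tau6 -0.5135464668273926 0.6506101199491935 37.34227001667023
```

{"op": "drive_tool", "data": {"commands": "0 0 0 0 0 -0.05 40;0 0 0 0 0 -0.05 40"}}

```text
time_s: 14.0
eef_pos: [471.3, -43.6, 148.7]
ee_rot: [0.001, 0.101, 0.995, 0.0]
force: [1.1, 2.8, 8.0]
grip_width: 0.652
grip_force: 37.3
```

```bash
python3 t.py
```

```text
yaw -0.2017 [471.293 -43.647 148.685] [1.068 2.817 7.974] T [ 0.623 -0.186  0.355] tau6 -0.2660689037293196 0.6518457912500435 37.333300709724426
```

{"op": "drive_tool", "data": {"commands": "0 0 0 0 0 -0.06 40"}}

```text
time_s: 14.08
eef_pos: [471.3, -43.6, 148.7]
ee_rot: [0.001, 0.124, 0.992, 0.0]
force: [1.0, 2.6, 7.9]
grip_width: 0.655
grip_force: 37.3
```

```bash
python3 t.py
```

```text
yaw -0.2487 [471.316 -43.612 148.68 ] [1.002 2.615 7.915] T [ 0.662 -0.295  0.436] tau6 -0.46486007049679756 0.6548609363571022 37.32395589351654
```

{"op": "drive_tool", "data": {"commands": "0 0 0 0 0 -0.05 40;0 0 0 0 0 0 40"}}

```text
time_s: 14.25
eef_pos: [471.3, -43.5, 148.7]
ee_rot: [0.001, 0.144, 0.99, 0.0]
force: [0.5, 2.3, 7.2]
grip_width: 0.656
grip_force: 37.3
```

```bash
python3 t.py
```

```text
yaw -0.2882 [471.321 -43.548 148.679] [0.463 2.304 7.201] T [ 0.653 -0.284  0.255] tau6 0.7441031187772751 0.6555024182676876 37.33001410961151
```

The ring bit and read about 0.44–0.47 Nm in motion, so the washer is wound about 0.15. Releasing the ring and returning over the key.

{"op": "drive_tool", "data": {"commands": "0 0 0 0 0 0 40;0 0 0 0 0 0 70;0 0 0 0 0 0 85;0 0 0 0 0 0 100;0 0 0 0 0 0 100;0 0 0 0 0 0 100;0 0 0.1 0 0 0 100;0 0 0.2 0 0 0 100;0 0 0.3 0 0 0 100;0 0 0.3 0 0 0 100;0 0 0.3 0 0 0 100;0.05 0.006 0.13 0 0 0.09 100;0.05 0.006 0 0 0 0.09 90;0.05 0.006 0 0 0 0.09 80;0.05 0.006 0 0 0 0.09 70;0.05 0.006 0 0 0 0.09 60;0.05 0.006 0 0 0 0.085 60;0 0 0 0 0 0 60;0 0 0 0 0 0 60;0 0 0 0 0 0 60"}}

```text
time_s: 15.92
eef_pos: [500.5, -40.4, 280.7]
ee_rot: [-0.0, -0.066, 0.998, 0.0]
force: [0.0, 0.1, 0.1]
grip_width: 0.598
grip_force: 0.0
```

```bash
sed -i 's/470.5,-43.9/471,-43.8/;s/w4/w5/' i.py; python3 i.py
```

```text
yaw 0.13161753596688563 [500.474 -40.406 280.69 ] 0.5979628378109909 [-0.314  0.24   1.509 -0.     1.393 -2.017] [0.047 0.072 0.083] [ 0.024  0.02  -0.01 ]
```

View pics/w5.png

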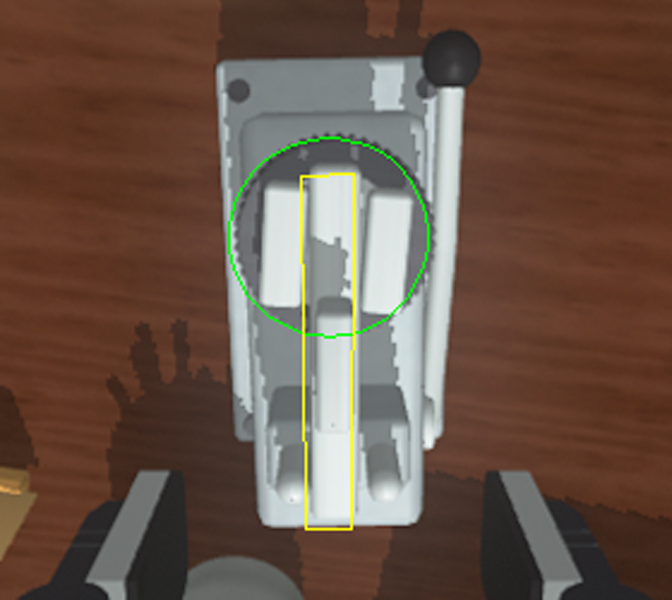

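The key is still seated; the crown has turned only slightly, within the play. Fetching the key.

{"op": "drive_tool", "data": {"commands": "0.015 0.006 -0.2 0 0 0 45;0 0 -0.2 0 0 0 40;0 0 -0.2 0 0 0 40;0 0 -0.15 0 0 0 40;0 0 -0.1 0 0 0 40;0 0 -0.03 0 0 0 40;0 0 0 0 0 0 40;0 0 0 0 0 0 20;0 0 0 0 0 0 5;0 0 0 0 0 0 0;0 0 0 0 0 0 0;0 0 0 0 0 0 0;0 0 0 0 0 0 0", "force": 30}}

```text
time_s: 17.05
eef_pos: [502.7, -39.9, 193.9]
ee_rot: [0.001, -0.067, 0.998, -0.0]
force: [-1.3, 0.2, 6.7]
grip_width: 0.104
grip_force: 32.0
```

```bash
python3 t.py
```

```text
yaw 0.1336 [502.657 -39.885 193.863] [-1.258  0.197  6.709] T [ 0.124  0.157 -0.009] tau6 -0.04109548288397491 0.10427540289479281 32.02384293079376
```

{"op": "drive_tool", "data": {"commands": "0 0 0.03 0 0 0 0;0 0 0.04 0 0 0 0;0 0 0.04 0 0 0 0;0 0 0.04 0 0 0 0;0 0 0 0 0 0 0"}}

```text
time_s: 17.47
eef_pos: [502.5, -39.8, 208.7]
ee_rot: [0.001, -0.067, 0.998, -0.0]
force: [-0.1, -0.5, -1.1]
grip_width: 0.099
grip_force: 31.1
```

```bash
python3 t.py
```

```text
yaw 0.1336 [502.527 -39.81  208.706] [-0.136 -0.513 -1.108] T [-0.049 -0.007 -0.02 ] tau6 -0.00016311892977682874 0.0993181381445012 31.133174300193787
```

{"op": "drive_tool", "data": {"commands": "0 0 0.1 0 0 0 0;0 0 0.1 0 0 0 0;0 0 0.1 0 0 0 0;0 0 0.1 0 0 0 0;-0.065 0.292 0 0 0 0.033 0;-0.065 0.292 0 0 0 0.033 0;-0.065 0.292 0 0 0 0.033 0;-0.065 0.292 0 0 0 0.033 0;-0.065 0.292 0 0 0 0.033 0;-0.065 0.292 0 0 0 0.033 0;-0.065 0.292 0 0 0 0.033 0;-0.065 0.292 0 0 0 0.033 0;-0.065 0.292 0 0 0 0.033 0;-0.065 0.292 0 0 0 0.033 0;0 0 -0.3 0 0 0 0;0 0 -0.3 0 0 0 0;0 0 -0.3 0 0 0 0;0 0 -0.3 0 0 0 0;0 0 -0.3 0 0 0 0;0 0 -0.3 0 0 0 0"}}

```text
time_s: 19.13
eef_pos: [437.6, 252.4, 67.4]
ee_rot: [0.001, -0.195, 0.981, 0.0]
force: [0.2, 0.6, -2.1]
grip_width: 0.102
grip_force: 31.1
```

{"op": "drive_tool", "data": {"commands": "0 0 -0.1 0 0 0 0;0 0 -0.1 0 0 0 0;0 0 -0.04 0 0 0 0;0 0 -0.03 0 0 0 0;0 0 0 0 0 0 0;0 0 0 0 0 0 0"}}

```text
time_s: 19.63
eef_pos: [437.8, 252.4, 41.8]
ee_rot: [0.001, -0.195, 0.981, 0.0]
force: [-0.7, 0.3, -1.1]
grip_width: 0.107
grip_force: 31.1
```

{"op": "drive_tool", "data": {"commands": "0 0 -0.02 0 0 0 0;0 0 -0.01 0 0 0 0;0 0 -0.008 0 0 0 0;0 0 0 0 0 0 0;0 0 0 0 0 0 0"}}

```text
time_s: 20.05
eef_pos: [437.5, 252.3, 37.9]
ee_rot: [0.0, -0.195, 0.981, -0.0]
force: [-3.3, -2.0, 7.5]
grip_width: 0.104
grip_force: 32.2
```

Contact with the table, so I'll release and rise.

{"op": "drive_tool", "data": {"commands": "0 0 0 0 0 0 10;0 0 0 0 0 0 20;0 0 0 0 0 0 35;0 0 0 0 0 0 40;0 0 0 0 0 0 40;0 0 0.1 0 0 0 40;0 0 0.2 0 0 0 40;0 0 0.3 0 0 0 40;0 0 0.3 0 0 0 40;0 0 0.3 0 0 0 40;0 0 0 0 0 0 40;0 0 0 0 0 0 40;0 0 0 0 0 0 40;0 0 0 0 0 0 40"}}

```text
time_s: 21.22
eef_pos: [436.7, 252.0, 156.1]
ee_rot: [-0.001, -0.195, 0.981, -0.0]
force: [0.7, -0.0, 0.0]
grip_width: 0.4
grip_force: 0.0
```

```bash
sed -i 's/w1.png/w6.png/' d.py; python3 d.py
```

```text
tooly yaw 1.9634956523102327 [436.694 252.023 156.074] 0.4002101863350202
[([317.9, 225.3], 0.65)]
```

View pics/w6.png

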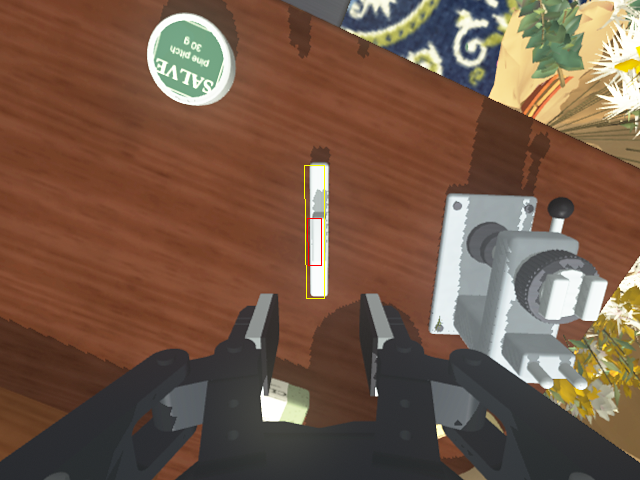

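The key lies flat with its tab up at (317,230), clear of both presses, and the bystanders are undisturbed. Handing in.

```bash
python3 -c "from rig import *; print(finish_job())"
```

```text
the job is handed in; nothing more can be done
None
```

I locked the press and handed the job in at about 21 s of the 72 s limit, but no verdict came back: the key was seated, the lock ring bit and was turned to about 0.45 Nm by the wrist torque reading, and the key now lies flat on the table, clear of the press.

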